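Switch on and zero the kitchen scale under a cup

ROBOT

A 6-joint arm with a two-finger parallel gripper is mounted at the origin on a cart in front of the work surface, level with it; the furniture and walls round the work are solid. World frame = base frame: x ahead of the robot, y to its left, z up, the work surface at z = 0. Lengths are in m, angles in rad, forces in N, time in s.
With the tool pointing down it reaches from about 0.375 to 0.75 m from the base axis. Payload 9 kg.
Tool frame: the origin (TCP) lies between the finger pads; the fingertips stand robot.tip_reach ahead of it and the grasp point (between the pads) lies 3 mm ahead of it (robot.tip_reach is the distance from the TCP to the fingertips, in m); y points along the fingers, z is the direction in which the jaws open and shut, and the axes are right-handed (so a half turn about y gives the same grasp; the last joint's range is limited). The gripper opens to 85 mm and grips with 20 to 120 N. Pads are 22 mm wide; open, the fingers measure 114 mm over their backs; the gripper's body (76 mm by 85 mm) begins 54 mm behind the grasp point. The pads swing forward as they close: fully open they stand 13 mm farther back than shut.
Start: joints at [0.947, 0.104, 0.097, 1.564, 0, 1.353], TCP at [0.237, 0.551, 0.253] pointing down, gripper open.
Joint ranges: [-2.99, 2.99], [-0.84, 1.86], [-1.1, 1.16], [-1.84, 2.11], [-1.51, 1.56], [-3.14, 3.14]. Speed limits (rad/s): [2.22, 2.22, 2.57, 3.14, 3.14, 3.14].

INTERFACE

Orientations are given as a 3x3 rotation matrix whose columns are the frame's x, y, z axes.
In Python, from rig import robot gives the robot as it stands. The module is installed in compiled form; this text tells all that it offers.
- The arm moves only by the tool carry_out, never from a script. Its argument "moves" is a list of rows, each a list of 5 numbers: the closure, from 0 (fully open) to 1 (shut), then the shift along the world's x, y, z in mm, then the turn about the world's z in degrees. A call has exactly 5 rows; each row is the pose to reach, as a shift and turn from the pose measured when the call began; what a row does not reach only later rows make up. A row lasts 1/12 s, in which the tool goes at most 41.7 mm and 7.16 degrees, less where a joint would pass 70% of its speed; a pose out of reach is approached as far as the arm can. A call with a gripper value outside its range is refused whole. The fingers move at their own pace and stop on an object; the grip force is fixed at half the most. Time passes only in rows, so rows that repeat a pose let the fingers close, or fill a call up. It gives the time, the measured TCP pose, the force and the opening at its end, in the units of the state.
- robot.observe(): the state, without advancing time (a new reading comes with each control period).
- robot.capture(name): name is "scene" or "side" or "wrist"; returns the picture (420x560x3 uint8, red, green, blue); there is no depth.
- robot.camera_info(name): a dict with "fx", "fy", "cx", "cy" (pixels), "view" (4x4, takes a point from world to camera coordinates); the wrist camera has in their place "hand_eye" (4x4, takes a point from camera to tool coordinates, whose origin is the TCP and whose axes are the tool frame's). Camera axes: x right, y up, looking along -z (the intrinsics and any distortion apply to the point x, -y, -z); pixel columns grow to the right and rows downward; lengths in m; the calibration is good to about 2 mm. A picture is of the moment at which its call begins: read the wrist's pose just before it. camera_info takes no time and is no camera call.
- robot.job_done(): hands the job in, once; it reports no verdict.
The state is a dict: "time": time; "joint_positions": joint angles; "joint_velocities": joint speeds; "joint_torque": joint torques, N m; "eef_pos": TCP position; "eef_rot": TCP orientation; "wrist_force": force on the tool from outside, world axes, zero at the start; "ft_torque": the same for the moment, N m; "finger_gap": finger opening in m.
Only numpy, scipy, OpenCV 4.12 (cv2) and the standard library are available. Lean on these libraries where they do the work, as an engineer would, in place of code of your own. Each camera call takes 0.05 s, during which the arm holds its last target. There are 200 camera calls.

TASK

A cup is standing on the kitchen scale, ready for weighing. With closed fingertips, gently press the long bar-shaped key at the left of the scale's front edge well down to switch the scale on and let it come back up, then press the round key at the right in the same way to zero it, and take the hand away. Leave the square key between them unpressed, do not touch the cup, do not shift or lift the scale, and leave everything else standing where it is.

Things in the scene. Friction and masses are not known exactly. Their poses are not given: they have to be found in the camera images.
- scale: Loose white kitchen scale, 190 mm deep (its x), 210 wide (its y), 22 high, about 0.9 kg. Origin under its centre, on the worktop; x from front edge (towards the robot within 25 deg) to back, y to its left. Grey keys 66 mm in front of the centre: bar y=+62 mm, square y=0, round y=-62 mm, 8 mm proud of the white top. Behind: dark display, then round steel plate, 112 mm wide, 26 mm high, centre x=+36 mm.
- power_key_top (a point): Point at the centre of the top face of the bar-shaped key when that key is up, 30 mm above the worktop; the point belongs to the scale's body and does not go down with the key. The key is 14 mm deep and 40 mm wide along the scale's y. This is the switch-on key.
- power_key (a joint): The bar-shaped key (switch on), the left one. Its joint reads 0 when up and grows to 0.006 m as it is pressed straight down; a spring brings it back up. It gives from about 1 N, is fully down at about 7 N, registers from 3 mm down and is released below 1 mm.
- zero_key_top (a point): Point at the centre of the top face of the round key when that key is up, 30 mm above the worktop; the point belongs to the scale's body and does not go down with the key. The key is 27 mm in diameter. This is the zero key.
- zero_key (a joint): The round key (zero), the right one. Its joint reads 0 when up and grows to 0.006 m as it is pressed straight down; a spring brings it back up. It gives from about 1 N, is fully down at about 7 N, registers from 3 mm down and is released below 1 mm.
- unit_key (a joint): The square key, 24 mm by 24 mm, in the middle between the other two, of the same height; it must not be pressed. Its joint reads 0 when up and grows to 0.006 m as it is pressed straight down; a spring brings it back up. It gives from about 1 N, is fully down at about 7 N, registers from 3 mm down and is released below 1 mm.
- cup: White coffee cup, 49 mm tall, 60 mm across, with a handle, standing empty and loose on the steel plate, its rim 75 mm above the worktop. Origin on the plate, at the middle of cup and handle together (the bowl's centre lies 11 mm from it along the cup's y); z up.
- glass: Bystander: small clear drinking glass, 48 mm wide, 61 mm tall, standing left of the scale. Origin under its centre.
- spoon: Bystander: steel teaspoon, 130 mm long, lying right of the scale. Origin under its centre.
- mill: Bystander: dark wooden salt mill, 58 mm wide, 140 mm tall, to one side of the scale. Origin under its centre.
- spice: Bystander: spice jar with a red cap, 45 mm wide, 106 mm tall, to one side of the scale. Origin under its centre.
- canister: Bystander: white canister with a wooden knobbed lid, 70 mm wide, 85 mm tall, to one side of the scale. Origin under its centre.
- glass_b: Bystander: second small clear drinking glass, 48 mm wide, 61 mm tall, to one side of the scale. Origin under its centre.
Mind the look-alikes: they are no part of the job. Leave any pink or yellow look-alike of the cup alone.

How it is judged:
By the outcome, as a careful person would: the job done as asked, in the order asked, and still so for the second after the job is handed in, with the robot touching nothing.
It also fails if it takes over 48 s, if anything falls off the work surface, if the arm or the gripper's body presses on something with over 40 N, if the wrist force passes 120 N, or if a joint passes its speed limit or range.

## Working session

There is one attempt and no reset: what is moved stays moved. The work goes in short steps, Python scripts to look and compute and a tool call to move; the robot and the scene stay as the last step left them, time stands still between calls to the robot, and variables do not carry over. Pictures are saved under pics/ and viewed, about 8 in all and at most 12, crops included, and the job is handed in when it is done.

Besides the shell and the picture viewer there is one more tool, called after "Call:" as name([rows], argument=value, ...), one row to a line, values as JSON. carry_out: Moves the arm, as the interface text tells. Its arguments: {"type":"object","properties":{"moves":{"type":"array"}},"required":["moves"]}

```bash
mkdir -p pics; python3 - <<'E'
from rig import robot
import cv2,numpy as np
np.set_printoptions(precision=4,suppress=True)
s=robot.observe();print(s['time'],s['eef_pos'],s['eef_rot'],s['finger_gap'],robot.tip_reach)
for n in("scene","side"):
    cv2.imwrite(f"pics/{n}0.png",robot.capture(n)[:,:,::-1]);print(robot.camera_info(n))
print(robot.camera_info("wrist"))
E
```

```text
0.0 [0.2367 0.551  0.2526] [[ 0.9188 -0.0008  0.3948]
 [-0.3948 -0.001   0.9188]
 [-0.0003 -1.     -0.0012]] 0.08533551736474791 0.022
{'fx': 477.24575329769914, 'fy': 477.24575329769914, 'cx': 271.36138483439197, 'cy': 213.4067185605259, 'view': array([[ 0.883 , -0.4694, -0.004 , -0.4748],
       [ 0.3499,  0.6526,  0.672 , -0.2442],
       [-0.3128, -0.5948,  0.7405, -1.0655],
       [ 0.    ,  0.    ,  0.    ,  1.    ]])}
{'fx': 400.23259920981667, 'fy': 400.23259920981667, 'cx': 275.4454341088992, 'cy': 209.8649491218899, 'view': array([[ 0.934 , -0.3571,  0.008 , -0.5316],
       [ 0.2249,  0.6052,  0.7636, -0.1762],
       [-0.2776, -0.7114,  0.6456, -0.8588],
       [ 0.    ,  0.    ,  0.    ,  1.    ]])}
{'fx': 372.4222718375792, 'fy': 372.4222718375792, 'cx': 279.07928026160266, 'cy': 212.9762089332466, 'hand_eye': array([[ 0.0004, -0.9581, -0.2865, -0.0733],
       [-0.0004,  0.2865, -0.9581, -0.1204],
       [ 1.    ,  0.0004, -0.0002,  0.001 ],
       [ 0.    ,  0.    ,  0.    ,  1.    ]])}
```

View pics/scene0.png

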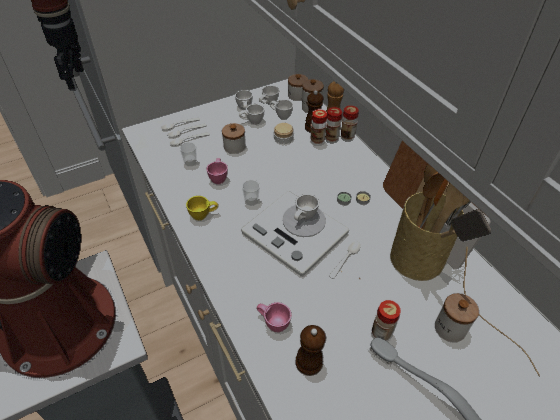

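View pics/side0.png

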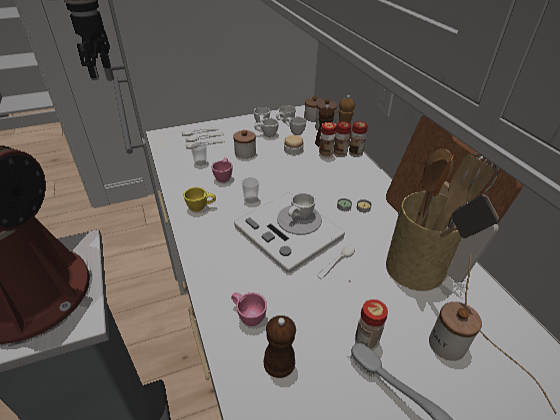

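Scene view: the only scale is at about (295,235). Its grey patches are the bar (260,230), square (278,242) and round key (297,256), with the dark display at (286,236). In the side view the same three are at (252,223), (268,237) and (285,251). The left/back end carries the bar and the right end the round key, next to the spoon at (345,260). Next I segment and triangulate the keys and check with a crop.

```bash
cat > h.py <<'E'
import cv2,numpy as np
from rig import robot
np.set_printoptions(precision=4,suppress=True)
def ray(n,uv,pose=None):
    i=robot.camera_info(n)
    d=np.array([(uv[0]-i['cx'])/i['fx'],-(uv[1]-i['cy'])/i['fy'],-1])
    if n=="wrist":
        T=np.eye(4);T[:3,:3]=pose['eef_rot'];T[:3,3]=pose['eef_pos'];T=T@i['hand_eye']
    else:T=np.linalg.inv(i['view'])
    return T[:3,3],T[:3,:3]@d
def plane(o,d,z):return o+d*(z-o[2])/d[2]
def tri(rs):
    A=0;b=0
    for o,d in rs:
        d=d/np.linalg.norm(d);P=np.eye(3)-np.outer(d,d);A=A+P;b=b+P@o
    return np.linalg.solve(A,b)
def blobs(g,lo,hi,box,amin=20,amax=3000):
    x0,y0,x1,y1=box;m=cv2.inRange(g[y0:y1,x0:x1],lo,hi)
    n,l,s,c=cv2.connectedComponentsWithStats(m)
    return [(c[k]+[x0,y0],s[k,4],s[k,2:4]) for k in range(1,n) if amin<s[k,4]<amax]
E
python3 - <<'E'
from h import *
crops=[]
for n,box in(("scene",(235,180,355,275)),("side",(230,185,350,280))):
    im=cv2.imread(f"pics/{n}0.png");g=cv2.cvtColor(im,cv2.COLOR_BGR2GRAY)
    print(n)
    for c,a,w in blobs(g,0,125,box):
        print(c,a,w,plane(*ray(n,c),.03))
    x0,y0,x1,y1=box
    crops.append(cv2.resize(im[y0:y1,x0:x1],None,fx=3.3,fy=3.3,interpolation=cv2.INTER_CUBIC))
cv2.imwrite("pics/crop.png",np.hstack(crops))
E
```

```text
scene
[343.6889 198.7556] 135 [15 14] [ 0.7562 -0.002   0.03  ]
[306.1538 200.4725] 182 [22 16] [0.6643 0.04   0.03  ]
[252.4688 201.6354] 96 [17  8] [0.536 0.104 0.03 ]
[307.4941 217.8412] 340 [27 24] [ 0.6355 -0.0151  0.03  ]
[298.3077 232.9808] 52 [34 14] [ 0.589  -0.0479  0.03  ]
[259.4889 229.4333] 90 [14 12] [0.5083 0.0086 0.03  ]
[296.8988 253.6165] 425 [108  46] [ 0.5533 -0.1026  0.03  ]
[285.687  236.0611] 131 [24 17] [ 0.5562 -0.0417  0.03  ]
[277.5213 242.2447] 94 [14 12] [ 0.5288 -0.0494  0.03  ]
[296.4421 255.6105] 95 [12 10] [ 0.5493 -0.1073  0.03  ]
[347.1667 258.4167] 24 [15 16] [ 0.6524 -0.172   0.03  ]
side
[244.7333 189.0333] 30 [7 9] [0.5358 0.1482 0.03  ]
[256.2414 189.3448] 29 [ 5 11] [0.5648 0.136  0.03  ]
[302.6606 210.601 ] 604 [29 35] [0.6473 0.0096 0.03  ]
[251.5532 201.2766] 141 [17 12] [0.5365 0.0912 0.03  ]
[343.1085 204.4496] 129 [13 14] [ 0.7566 -0.0045  0.03  ]
[251.8276 223.2644] 87 [14 12] [0.51   0.0091 0.03  ]
[300.2381 229.8452] 84 [45 16] [ 0.6125 -0.0544  0.03  ]
[290.0091 251.888 ] 661 [111  52] [ 0.561  -0.1138  0.03  ]
[277.4959 231.9024] 123 [22 18] [ 0.5582 -0.0419  0.03  ]
[267.8 236.6] 95 [14 11] [ 0.5307 -0.049   0.03  ]
[284.7835 250.6804] 97 [12 10] [ 0.5513 -0.1061  0.03  ]
[337.5156 262.125 ] 64 [26 22] [ 0.6482 -0.1799  0.03  ]
```

View pics/crop.png

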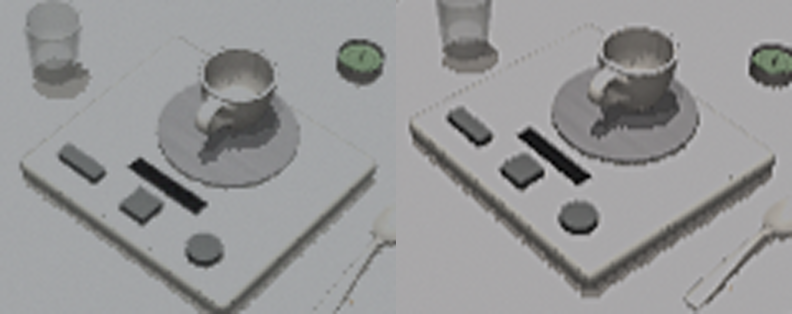

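Crop confirms it: bar key upper left, square in the middle, round at lower right, and the cup on its plate well behind. The keys lie at about power (0.509,0.009), square (0.530,-0.049), zero (0.550,-0.107), so yaw is about 19.6°. I move to a hover with fingers shut.

Call:
carry_out([
  [1,18,-37,0,3],
  [1,36,-74,0,6],
  [1,54,-111,0,9],
  [1,72,-148,0,12],
  [1,90,-185,0,15],
])

```text
time: 0.52
eef_pos: [0.3268, 0.3644, 0.2521]
eef_rot: [[0.99, -0.001, 0.14], [-0.14, -0.001, 0.99], [-0.001, -1.0, -0.002]]
wrist_force: [0.8, 0.7, 1.0]
finger_gap: 0.0257
```

Call:
carry_out([
  [1,18,-37,0,3],
  [1,36,-74,0,6],
  [1,54,-111,0,9],
  [1,72,-148,0,12],
  [1,90,-185,0,15],
])

```text
time: 0.93
eef_pos: [0.417, 0.1774, 0.252]
eef_rot: [[0.992, -0.0, -0.124], [0.124, -0.001, 0.992], [-0.0, -1.0, -0.001]]
wrist_force: [1.5, 0.3, 0.8]
finger_gap: 0.0002
```

Call:
carry_out([
  [1,18,-37,0,3],
  [1,36,-74,0,6],
  [1,54,-111,-20,9],
  [1,72,-148,-40,12],
  [1,90,-170,-60,15],
])

```text
time: 1.35
eef_pos: [0.5069, 0.006, 0.1932]
eef_rot: [[0.926, 0.002, -0.377], [0.377, -0.002, 0.926], [0.001, -1.0, -0.003]]
wrist_force: [0.2, 0.1, 0.5]
finger_gap: -0.0003
```

```bash
python3 - <<'E'
from h import *
for a,b in(((259.5,229.4),(251.8,223.3)),((277.5,242.2),(267.8,236.6)),((296.4,255.6),(284.8,250.7))):print(tri([ray("scene",a),ray("side",b)]))
s=robot.observe();print(s['time'],s['eef_pos'],s['eef_rot'],s['finger_gap'],s['wrist_force'],s['joint_positions'])
im=robot.capture("wrist")[:,:,::-1];cv2.imwrite("pics/w1.png",im)
E
```

```text
[0.5096 0.01   0.0286]
[ 0.5306 -0.0474  0.0278]
[ 0.55   -0.1073  0.0307]
1.35 [0.5069 0.006  0.1932] [[ 0.926   0.0019 -0.3775]
 [ 0.3775 -0.0022  0.926 ]
 [ 0.0009 -1.     -0.0028]] -0.00025970288323630506 [0.2004 0.1216 0.5144] [-0.2457 -0.1879 -0.2963  1.4601 -0.0017 -0.6328]
```

View pics/w1.png

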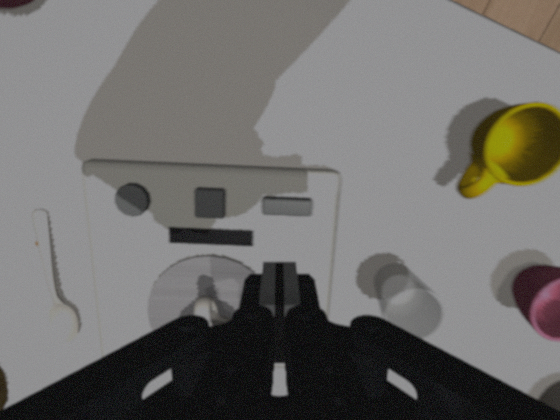

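Wrist view: bar key at (287,206), square (210,202), round (133,199), all clear of the cup; the fingers are shut at about (279,290). Now I get positions from this view.

```bash
python3 - <<'E'
from h import *
s=robot.observe();im=cv2.imread("pics/w1.png");g=cv2.cvtColor(im,cv2.COLOR_BGR2GRAY)
for u in((287,205),(210,202),(133,199)):
    x,y=u;c=g[y-25:y+25,x-32:x+32]
    t,m=cv2.threshold(cv2.GaussianBlur(c,(3,3),0),0,255,cv2.THRESH_OTSU)
    print(t,g[y,x],plane(*ray("wrist",u,s),.03))
tip=np.array(s['eef_pos'])+np.array(s['eef_rot'])[:,1]*.022;print(tip)
cv2.imwrite("pics/c2.png",cv2.resize(im[150:260,80:330],None,fx=3.2,fy=3.2,interpolation=cv2.INTER_CUBIC))
E
```

```text
124.0 103 [0.5087 0.0101 0.03  ]
89.0 58 [ 0.5289 -0.0457  0.03  ]
97.0 63 [ 0.5491 -0.1013  0.03  ]
[0.5079 0.0024 0.165 ]
```

View pics/c2.png

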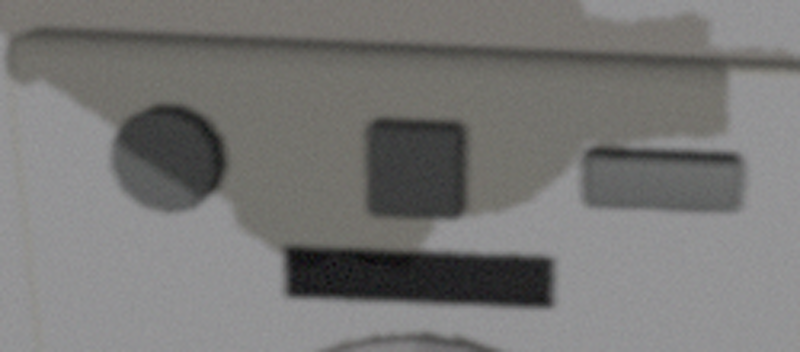

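The arm was still settling in that picture, so I go lower over the bar key, settle, and recheck.

Call:
carry_out([
  [1,1,7,-30,0],
  [1,1,7,-60,0],
  [1,1,7,-85,0],
  [1,1,7,-85,0],
  [1,1,7,-85,0],
])

```text
time: 1.82
eef_pos: [0.5078, 0.0098, 0.1011]
eef_rot: [[0.926, -0.006, -0.378], [0.378, -0.002, 0.926], [-0.006, -1.0, 0.0]]
wrist_force: [1.0, 0.5, 0.4]
finger_gap: 0.0
```

```bash
python3 - <<'E'
from h import *
robot.capture("scene")
s=robot.observe();print(s['eef_pos'],s['eef_rot'],s['wrist_force'])
im=robot.capture("wrist")[:,:,::-1];cv2.imwrite("pics/w2.png",im)
i=robot.camera_info("wrist");T=np.linalg.inv(i['hand_eye'])
def proj(p):
    q=T[:3,:3]@(np.array(s['eef_rot']).T@(np.array(p)-s['eef_pos']))+T[:3,3]
    return int(i['cx']+i['fx']*q[0]/-q[2]),int(i['cy']-i['fy']*q[1]/-q[2])
o=im.copy()
tip=np.array(s['eef_pos'])+np.array(s['eef_rot'])[:,1]*.022
for p,c in(((.5096,.0095,.03),(0,0,255)),((.5305,-.048,.03),(0,0,255)),((.550,-.107,.03),(0,0,255)),((tip[0],tip[1],.03),(0,255,0))):
    print(proj(p));cv2.drawMarker(o,proj(p),c,0,12)
cv2.imwrite("pics/w2o.png",o)
E
```

```text
[0.509  0.0095 0.1029] [[ 0.9256 -0.0028 -0.3785]
 [ 0.3785 -0.0026  0.9256]
 [-0.0036 -1.     -0.0014]] [0.1129 0.6421 1.0852]
(277, 239)
(166, 235)
(52, 228)
(277, 238)
```

View pics/w2o.png

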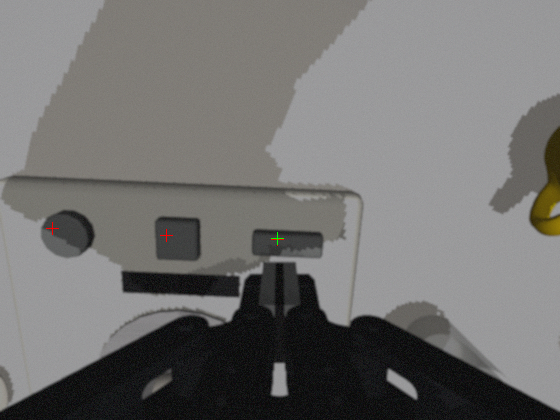

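Settled view: the bar centre is at (286,244) and the tip axis marker at (277,239). The hand is therefore about 4 mm too far right and 2 mm too far forward (the fixed-camera blobs included side faces). The round key centre is at (67,235). I correct this and descend to just above the bar key.

Call:
carry_out([
  [1,1,4,-15,0],
  [1,1,4,-30,0],
  [1,1,4,-40,0],
  [1,1,4,-45,0],
  [1,1,4,-45,0],
])

```text
time: 2.33
eef_pos: [0.5106, 0.0134, 0.0588]
eef_rot: [[0.926, -0.001, -0.379], [0.379, -0.003, 0.926], [-0.002, -1.0, -0.002]]
wrist_force: [-1.0, -0.3, 0.1]
finger_gap: -0.0
```

Call:
carry_out([
  [1,0,0,0,0],
  [1,0,0,0,0],
  [1,0,0,0,0],
  [1,0,0,0,0],
  [1,0,0,0,0],
])

```text
time: 2.75
eef_pos: [0.5109, 0.0133, 0.0592]
eef_rot: [[0.926, -0.001, -0.379], [0.379, -0.003, 0.926], [-0.002, -1.0, -0.003]]
wrist_force: [0.1, -0.5, 0.1]
finger_gap: -0.0002
```

```bash
python3 - <<'E'
from h import *
s=robot.observe();print(s['eef_pos'],s['wrist_force'])
a=robot.capture("scene")[195:285,225:345,::-1];b=robot.capture("wrist")[180:340,180:393,::-1]
cv2.imwrite("pics/p1.png",np.hstack([cv2.resize(x,(395,296),interpolation=cv2.INTER_CUBIC) for x in(a,b)]))
E
```

```text
[0.5109 0.0133 0.0592] [ 0.0504 -0.4866  0.0653]
```

View pics/p1.png

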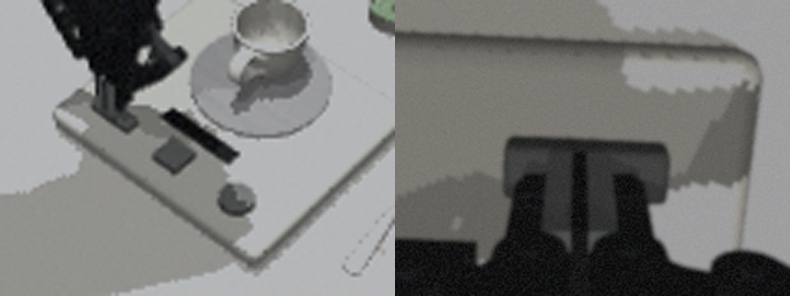

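The tip sits centred over the bar in the wrist crop (tip at 580 against the bar span 505–668). Pressing now in small steps.

Call:
carry_out([
  [1,0,1,-3,0],
  [1,0,1,-6,0],
  [1,0,1,-8,0],
  [1,0,1,-10,0],
  [1,0,1,-10,0],
])

```text
time: 3.27
eef_pos: [0.5107, 0.0144, 0.0488]
eef_rot: [[0.926, -0.001, -0.379], [0.379, -0.003, 0.926], [-0.002, -1.0, -0.002]]
wrist_force: [-1.4, 1.0, 4.6]
finger_gap: -0.0
```

Call:
carry_out([
  [1,0,0,-1,0],
  [1,0,0,-2,0],
  [1,0,0,-2,0],
  [1,0,0,-2,0],
  [1,0,0,-2,0],
])

```text
time: 3.68
eef_pos: [0.5108, 0.0144, 0.0471]
eef_rot: [[0.926, -0.001, -0.379], [0.379, -0.003, 0.926], [-0.002, -1.0, -0.002]]
wrist_force: [-1.5, 0.3, 6.1]
finger_gap: -0.0002
```

Fz is 6.1 N at about 5 mm down, which is well past registration. Release straight up.

Call:
carry_out([
  [1,0,0,-1,0],
  [1,0,0,2,0],
  [1,0,0,6,0],
  [1,0,0,15,0],
  [1,0,0,30,0],
])

```text
time: 4.1
eef_pos: [0.5096, 0.0147, 0.0764]
eef_rot: [[0.926, -0.004, -0.379], [0.379, -0.002, 0.926], [-0.004, -1.0, -0.001]]
wrist_force: [0.6, -0.6, -1.4]
finger_gap: 0.0
```

Call:
carry_out([
  [1,0,0,10,0],
  [1,8,-22,10,0],
  [1,20,-58,10,0],
  [1,32,-94,10,0],
  [1,39,-115,10,0],
])

```text
time: 4.52
eef_pos: [0.5497, -0.1035, 0.0872]
eef_rot: [[0.926, -0.002, -0.378], [0.378, -0.004, 0.926], [-0.004, -1.0, -0.003]]
wrist_force: [0.3, -0.9, 0.9]
finger_gap: -0.0001
```

Call:
carry_out([
  [1,0,0,0,0],
  [1,0,0,0,0],
  [1,0,0,0,0],
  [1,0,0,0,0],
  [1,0,0,0,0],
])

```text
time: 4.93
eef_pos: [0.5494, -0.1024, 0.0873]
eef_rot: [[0.925, -0.002, -0.379], [0.379, -0.004, 0.925], [-0.004, -1.0, -0.002]]
wrist_force: [0.0, 0.1, 0.6]
finger_gap: 0.0002
```

```bash
python3 - <<'E'
from h import *
s=robot.observe();print(s['time'],s['eef_pos'],s['wrist_force'])
a=robot.capture("side")[185:280,225:345,::-1];b=robot.capture("wrist")[150:330,140:380,::-1]
cv2.imwrite("pics/p2.png",np.hstack([cv2.resize(x,(395,296),interpolation=cv2.INTER_CUBIC) for x in(a,b)]))
i=robot.camera_info("wrist");T=np.linalg.inv(i['hand_eye']);R=np.array(s['eef_rot'])
tip=np.array(s['eef_pos'])+R[:,1]*.022;tip[2]=.03
q=T[:3,:3]@(R.T@(tip-s['eef_pos']))+T[:3,3]
u=i['cx']-i['fx']*q[0]/q[2];v=i['cy']+i['fy']*q[1]/q[2]
print(u,v,"px/mm",-.001*i['fx']/q[2],"in crop",395+(u-140)*395/240,(v-150)*296/180)
E
```

```text
4.9333 [ 0.5494 -0.1024  0.0873] [0.0314 0.113  0.5959]
277.3794158990888 249.2501541196751 px/mm 1.950238682743996 in crop 621.1036220005836 163.2113645523546
```

View pics/p2.png

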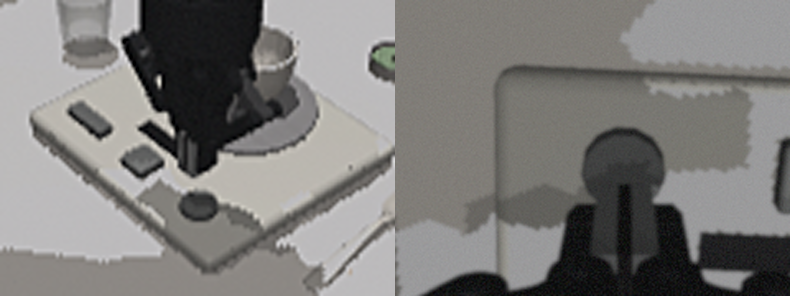

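The bar key is back up. The round key centre in the crop is (623,170) against the tip axis at (621,163), so I am within about 2 mm. I nudge 1 mm back, descend and press.

Call:
carry_out([
  [1,1,0,-12,0],
  [1,1,0,-22,0],
  [1,1,0,-28,0],
  [1,1,0,-30,0],
  [1,1,0,-30,0],
])

```text
time: 5.45
eef_pos: [0.5497, -0.1022, 0.0559]
eef_rot: [[0.925, -0.004, -0.379], [0.379, -0.003, 0.925], [-0.005, -1.0, -0.001]]
wrist_force: [0.3, -0.7, 0.5]
finger_gap: 0.0001
```

Call:
carry_out([
  [1,0,0,-2,0],
  [1,0,0,-4,0],
  [1,0,0,-6,0],
  [1,0,0,-8,0],
  [1,0,0,-8,0],
])

```text
time: 5.87
eef_pos: [0.5499, -0.1023, 0.0481]
eef_rot: [[0.925, -0.004, -0.379], [0.379, -0.003, 0.925], [-0.005, -1.0, -0.001]]
wrist_force: [-2.1, 1.4, 4.6]
finger_gap: 0.0
```

Call:
carry_out([
  [1,0,0,-1,0],
  [1,0,0,-1,0],
  [1,0,0,-1,0],
  [1,0,0,-1,0],
  [1,0,0,-1,0],
])

```text
time: 6.28
eef_pos: [0.5499, -0.1023, 0.0476]
eef_rot: [[0.925, -0.004, -0.379], [0.379, -0.003, 0.925], [-0.005, -1.0, -0.002]]
wrist_force: [-2.8, 0.8, 5.6]
finger_gap: -0.0002
```

Call:
carry_out([
  [1,0,0,0,0],
  [1,0,0,2,0],
  [1,0,0,6,0],
  [1,0,0,15,0],
  [1,0,0,30,0],
])

```text
time: 6.7
eef_pos: [0.549, -0.1019, 0.0769]
eef_rot: [[0.925, -0.006, -0.379], [0.379, -0.002, 0.925], [-0.006, -1.0, 0.0]]
wrist_force: [0.5, -0.3, -0.3]
finger_gap: -0.0
```

Call:
carry_out([
  [1,0,0,30,0],
  [1,0,0,70,0],
  [1,0,0,110,0],
  [1,-15,35,125,0],
  [1,-30,70,130,0],
])

```text
time: 7.12
eef_pos: [0.5206, -0.0329, 0.2118]
eef_rot: [[0.927, 0.0, -0.376], [0.376, -0.004, 0.927], [-0.001, -1.0, -0.004]]
wrist_force: [1.2, 1.4, -0.2]
finger_gap: 0.0001
```

Call:
carry_out([
  [1,-15,38,0,0],
  [1,-30,76,0,0],
  [1,-45,114,0,0],
  [1,-60,152,0,0],
  [1,-75,190,0,0],
])

```text
time: 7.53
eef_pos: [0.4446, 0.1587, 0.2126]
eef_rot: [[0.927, 0.002, -0.376], [0.376, -0.004, 0.927], [-0.0, -1.0, -0.004]]
wrist_force: [0.8, 0.5, -0.0]
finger_gap: 0.0
```

Call:
carry_out([
  [1,0,0,0,0],
  [1,0,0,0,0],
  [1,0,0,0,0],
  [1,0,0,0,0],
  [1,0,0,0,0],
])

```text
time: 7.95
eef_pos: [0.4451, 0.1576, 0.2126]
eef_rot: [[0.927, 0.002, -0.374], [0.374, -0.004, 0.927], [-0.0, -1.0, -0.005]]
wrist_force: [0.5, 1.1, -0.4]
finger_gap: -0.0
```

```bash
python3 - <<'E'
from h import *
s=robot.observe();print(s['time'],s['eef_pos'],s['wrist_force'])
cs=[]
for n,(x0,y0,x1,y1) in(("scene",(225,180,355,280)),("side",(225,180,355,280))):
    im=robot.capture(n)[:,:,::-1].copy();cv2.imwrite(f"pics/{n}9.png",im)
    cs.append(cv2.resize(im[y0:y1,x0:x1],(395,304),interpolation=cv2.INTER_CUBIC))
    g=cv2.cvtColor(im,cv2.COLOR_BGR2GRAY)
    print(n,[(c,a) for c,a,w in blobs(g,0,95,(235,205,310,265),20,300)])
    g=cv2.cvtColor(cv2.imread(f"pics/{n}0.png"),cv2.COLOR_BGR2GRAY)
    print('before',[(c,a) for c,a,w in blobs(g,0,95,(235,205,310,265),20,300)])
cv2.imwrite("pics/end.png",np.hstack(cs))
E
```

```text
7.95 [0.4451 0.1576 0.2126] [ 0.5184  1.0804 -0.351 ]
scene [(array([303.3525, 219.4964]), np.int32(139)), (array([259.0714, 231.0714]), np.int32(28)), (array([285.5294, 235.9664]), np.int32(119)), (array([262.131 , 246.7143]), np.int32(84)), (array([277.2963, 244.4444]), np.int32(27)), (array([296.2857, 258.5714]), np.int32(21))]
before [(array([303.1118, 219.6645]), np.int32(152)), (array([259.0714, 231.0714]), np.int32(28)), (array([285.5124, 235.9174]), np.int32(121)), (array([264.2299, 248.2874]), np.int32(87)), (array([277.4643, 244.3571]), np.int32(28)), (array([296.5   , 258.4545]), np.int32(22))]
side [(array([300.4674, 216.6284]), np.int32(261)), (array([252.3939, 225.1212]), np.int32(33)), (array([256.6783, 244.5804]), np.int32(143)), (array([277.5818, 231.9727]), np.int32(110)), (array([268.2571, 238.6571]), np.int32(35)), (array([284.6667, 253.2667]), np.int32(30)), (array([304.0606, 260.9394]), np.int32(33))]
before [(array([300.4679, 216.5509]), np.int32(265)), (array([252.4118, 225.0294]), np.int32(34)), (array([257.0828, 244.9103]), np.int32(145)), (array([277.5676, 231.9369]), np.int32(111)), (array([268.1111, 238.5833]), np.int32(36)), (array([284.7419, 253.2581]), np.int32(31)), (array([304.2821, 261.1282]), np.int32(39))]
```

View pics/end.png

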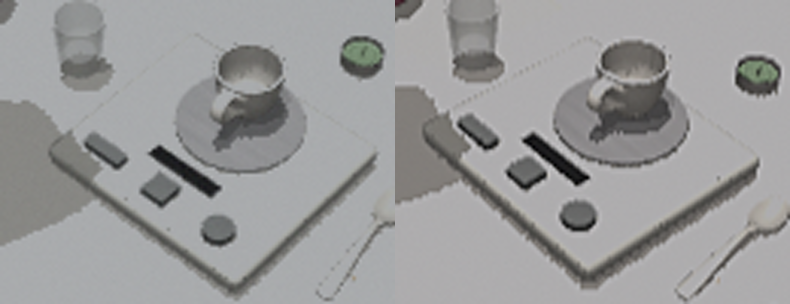

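Everything is where it was: key and display blobs moved at most about 0.3 px, both keys are up, and the cup, glass and spoon are unmoved. Handing in.

```bash
python3 -c "
from rig import robot
print(robot.job_done())"
```

```text
the job is handed in; nothing more can be done
None
```

The job is done and handed in at about 8 s of the 48 s allowed; no verdict was reported. With shut fingertips I pressed the bar key, let it up, then pressed the round key the same way and took the hand away.

| Key | Depth pressed | Peak reading |
|---|---|---|
| Bar (switch on) | about 5 mm | 6.1 N |
| Round (zero) | about 4.5 mm | 5.6 N |

- **Evidence for the presses:** key depths come from the tip height and the listed 30 mm key top. The forces match the described spring. There was no direct key reading, and neither key was pushed to its full 6 mm.
- **Final views:** both cameras show all three keys up. Key and display image positions are within about 0.3 px of before, so the scale did not measurably shift. By eye, the cup, glass and spoon are where they were. The other bystanders were not in the last crops, and the hand passed well above the worktop.
- **Disagreement:** the fixed cameras and the wrist camera differed by about 5 mm on the bar key and up to 8 mm on the round key. I split the difference towards the wrist view, then confirmed the tip was over each key from close before pressing.

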